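# Dispense one candle lid and nudge it to the open jar's end of the tray

## Robot

A 7-joint arm with a two-finger parallel gripper is mounted at the origin on the work surface. World frame = base frame: x ahead of the robot, y to its left, z up, the work surface at z = 0. Lengths are in m, angles in rad, forces in N, time in s.
With the tool pointing down it reaches from about 0.425 to 0.875 m from the base axis. Payload 4.7 kg.
Tool frame: the origin (TCP) lies at the very end of the fingers, on their centre line; the grasp point (between the pads) lies 19 mm behind it; z points along the fingers, y is the line along which they close (so a half turn about z gives the same grasp; the last joint's range is limited). The gripper opens to 87 mm and grips with 3 to 60 N. Pads are 19 mm wide; open, the fingers measure 117 mm over their backs; the gripper's body (75 mm by 190 mm) begins 51 mm behind the grasp point.
Start: joints at [1.3, 0.321, -0.07, 1.45, 0.023, 1.371, -0.057], TCP at [0.183, -0.624, 0.223] pointing down, gripper open.
Joint ranges: [-2.86, 2.86], [-0.3, 2.09], [-1.38, 1.24], [0.06, 2.45], [-1.56, 4.7], [0.09, 2.05], [-2.69, 2.69]. Speed limits (rad/s): [2.57, 2.57, 3.14, 3.14, 3.14, 3.14, 3.14].

## Interface

Orientations are given as a rotation vector (axis times angle).
In Python, from bench import ctrl, vision gives the robot as it stands.
- The arm moves only by the tool jog_arm, never from a script. Its argument "increments" is a list of rows, each an object of numbers: "tx", "ty", "tz": the shift along the tool's x, y, z in mm; "wx", "wy", "wz": the turn, a rotation vector about the tool's x, y, z in rad; "gripper": the opening, from 0 (shut) to 1 (fully open). In form: [{"tx": .., "ty": .., "tz": .., "wx": .., "wy": .., "wz": .., "gripper": ..}, ...]. A call has exactly 5 rows; each row is the pose to reach, as a shift and turn from the pose commanded when the call began, along the tool's axes at that moment; what a row does not reach only later rows make up. A row lasts 1/12 s, in which the tool goes at most 41.7 mm and 7.16 degrees, less where a joint would pass 70% of its speed; a pose out of reach is approached as far as the arm can. A call with a gripper value outside its range is refused whole. The fingers move at their own pace and stop on an object; "grip_force" is the grip in N (left out, the last holds). Time passes only in rows, so rows that repeat a pose let the fingers close, or fill a call up. It gives the time, the measured TCP pose, the force, the opening and the grip force at its end, in the units of the state.
- ctrl.get_state(): the state, without advancing time (a new reading comes with each control period).
- vision.get_image(name): name is "scene" or "top" or "wrist"; returns a dict with "color" (420x560x3 uint8, blue, green, red), "fx", "fy", "cx", "cy" (pixels), "extrinsics" (4x4, takes a point from world to camera coordinates). Camera axes: x right, y down, z forward; pixel columns grow to the right and rows downward; lengths in m; the calibration is good to about 2 mm. The wrist camera is an equidistant fisheye: a pixel r from the principal point sees the ray r / f radians off the axis. A picture is of the moment at which its call begins. There is no depth.
- ctrl.close_job(): hands the job in; it is judged then, once.
Trained networks look in the newest picture that a camera, given by its name, has taken for a name from the list of things; names that differ only in an ending like _2 or _b are one class to them, and where a whole thing is asked for, a point or a joint stands for the part that bears it (a point fixed in the world has none). Each returns a list of dicts, best first, with "conf" (0 to 1); they miss things now and then, are a little off and sometimes report something else, mostly with a low value. They report only what shows in the picture. A call takes as long as a camera call. They do not tell look-alikes from the thing itself.
- vision.spot_in(camera, thing): "bbox" ([left, top, right, bottom] in pixels, round what is visible of it).
The state is a dict: "time": time; "joint_positions": joint angles; "qd": joint speeds; "joint_torque": joint torques, N m; "position": TCP position; "tool_rot": TCP orientation; "ft_force": force on the tool from outside, world axes, zero at the start; "torque": the same for the moment, N m; "grip_width": opening from 0.0 (shut) to 1.0 (fully open); "grip_force": force on a finger pad.
Only numpy, scipy, OpenCV 4.12 (cv2) and the standard library are available. Lean on these libraries where they do the work, as an engineer would, in place of code of your own. Each camera call takes 0.05 s, during which the arm holds its last target. There are 200 camera calls.

## Task

Press the black knob of the lid feeder all the way in, once, and let it spring back out, so that one wooden lid comes out onto the feeder's tray. Then push that lid sideways along the tray with your fingers until it lies against the end stop on the open jar's side: of the two candle jars standing off the ends of the tray, the one that still has no lid. Only press and push: do not pick up or carry any lid, and leave the jars and everything else standing where they are.

Things in the scene. Friction and masses are not known exactly. Their poses are not given: they have to be found in the camera images.
- feeder: Hand-operated lid feeder of aluminium plate, fixed to the bench. Origin: on the bench under the axis of the magazine with the stack of lids. +x: the way lids are pushed out (within 0.3 rad of world +x), +y left of that, z up. Base plate 8 mm thick, x -125 to 34 mm, 104 mm wide. Magazine: upright box 66 x 71 mm, open-topped, 56 mm high, front face at x = 33 mm with a slot below that lets one lid out.
- landing (a point): Where the centre of a dispensed lid lies: middle of the cross tray's lane, on its floor (8 mm above the bench), 66 mm ahead of the feeder's origin. The tray runs along the feeder's y: inside it spans x 34 to 104 mm and y -116 to 116 mm (feeder frame), with 3 mm high lips along both long sides and 18 mm high end stops (4 mm thick). Against an end stop a lid's centre is 86 mm to the side of this point.
- plunger (a joint): Travel of the plunger (knob and slide) in m along the feeder's +x: 0 = out, at rest; 0.068 = fully in, at its hard stop. A spring returns it when let go: about 4 N at the start of travel, 8 N at the end. Only within the last 3 mm of its travel is a lid pushed right out.
- knob_face (a point): Centre of the flat outer face of the black round plunger knob (38 mm diameter); moves with the plunger. At rest at x = -148, y = 0, z = 30 mm in the feeder's frame. It faces the robot's side: press it along the feeder's +x. A cross bar 94 mm wide (z 10 to 25 mm) sits 16 mm behind the face. Going in, the knob passes over the base plate (8 mm high).
- lid_0: Lowest lid of the stack, the one that comes out: plain flat disc of light wood, 60 mm diameter, 16 mm thick, about 31 g. Origin: centre of its underside, at first 8 mm above the bench, inside the magazine.
- lid_1: Second lid of the stack, the same; it drops by 16 mm to the bottom of the magazine when the plunger has returned, and must stay in the magazine.
- lid_2: Top (third) lid of the stack, the same; stays in the magazine. Its top is 56 mm above the bench at first.
- stop_left (a point): Middle of the inner face of the tray's end stop on the feeder's +y side, at the height of the tray's floor (8 mm above the bench).
- stop_right (a point): The same for the end stop on the feeder's -y side.
- open_jar: Poured candle in a glass jar without a lid: yellow wax and a short wooden wick seen through the open mouth; 72 mm diameter, 90 mm high, 0.36 kg, loose. It stands on the bench beyond one of the tray's two end stops, 40 to 65 mm from it. Origin: centre of its underside.
- lidded_jar: The same candle with its wooden lid already on, 72 mm diameter, 104 mm high, loose; stands the same way beyond the other end stop. Origin: centre of its underside. Leave alone.
- fragrance_bottle: Amber glass bottle with black cap, 40 mm diameter, 95 mm high, standing beside the feeder's magazine. Origin: centre of its underside. Leave alone.
- tin: Aluminium candle tin, closed, 62 mm diameter, 46 mm high, standing beside the feeder's magazine. Origin: centre of its underside. Leave alone.
- pouring_jug: Aluminium pouring jug, 128 mm diameter, 170 mm high, with a black handle, at the left of the bench. Origin: centre of its underside. Leave alone.
- spatula: Spatula, 240 mm long, lying at the right of the bench. Leave alone.
- wick_box: Cardboard box of wicks, 130 x 75 x 50 mm, at the right of the bench. Origin: centre of its underside. Leave alone.
There are look-alikes about, which are no part of the job. What is shaped like the open_jar but pink is not meant.

How it is judged:
On the way, in this order (a step that is already met when the one before it is completed fails the run):
1. the plunger is pressed fully in (value of joint plunger above 0.0645 m), for 0.05 s.
2. the plunger is back out and one lid lies on the tray (value of joint plunger below 0.004 m and x of lid_0 in the frame of feeder between 0.058 and 0.078 m and z of each of lid_0, lid_1 in the frame of feeder below 0.012 m and angle between lid_0's own z axis and vertical below 0.08 rad and horizontal distance between each of lid_1, lid_2 and feeder below 0.008 m), for 0.1 s.
3. the lid has been pushed along the tray to the end stop nearest the open jar (((y of open_jar in the frame of feeder above 0 m and y of lid_0 in the frame of feeder above 0.079 m) or (y of open_jar in the frame of feeder below 0 m and y of lid_0 in the frame of feeder below -0.079 m)) and x of lid_0 in the frame of feeder between 0.058 and 0.078 m and z of lid_0 in the frame of feeder below 0.012 m and angle between lid_0's own z axis and vertical below 0.08 rad), for 0.2 s.
At the end, for the whole second after the job is handed in: The dispensed lid lies flat and at rest on the tray within 7 mm of touching the end stop on the open jar's side, between the tray's lips; the plunger is back out (within 4 mm); the other two lids are stacked in the magazine, the next one at its bottom; both jars stand upright (all of step 3 and horizontal distance between each of lid_1, lid_2 and feeder below 0.008 m and z of lid_1 in the frame of feeder below 0.012 m and value of joint plunger below 0.004 m and linear speed of lid_0 below 0.01 m/s and angle between each of open_jar, lidded_jar's own z axis and vertical below 0.1 rad).
It fails at once if a second lid was pushed or taken out of the magazine (horizontal distance between any of lid_1, lid_2 and feeder above 0.012 m).
It fails at once if a lid was lifted or tipped up (height (world z) of lid_0 above 0.016 m or angle between lid_0's own z axis and vertical above 0.25 rad or height (world z) of lid_1 above 0.032 m or height (world z) of lid_2 above 0.048 m).
It fails at once if a jar was moved by more than 12 mm, lifted or tipped (distance of any of open_jar, lidded_jar from where it was at the start of the episode above 0.012 m or angle between any of open_jar, lidded_jar's own z axis and vertical above 0.2 rad).
It fails at once if something else on the bench was moved by more than 15 mm or tipped (distance of any of fragrance_bottle, tin, pouring_jug, spatula, wick_box from where it was at the start of the episode above 0.015 m or angle between any of fragrance_bottle, tin, pouring_jug, spatula, wick_box's own z axis and vertical above 0.25 rad).
It also fails if it takes over 40 s, if anything falls off the work surface, if the arm or the gripper's body presses on something with over 40 N, if the wrist force passes 120 N, or if a joint passes its speed limit or range.

## Working session

There is one attempt and no reset: what is moved stays moved. The work goes in short steps, Python scripts to look and compute and a tool call to move; the robot and the scene stay as the last step left them, time stands still between calls to the robot, and variables do not carry over. Pictures are saved under pics/ and viewed, at most 10 in all, crops included, and the job is handed in when it is done.

Besides the shell and the picture viewer there is one more tool, called as a command line: name --argument value ..., lists and objects as JSON in quotes. jog_arm: Moves the arm, as the interface text tells. Its arguments: {"type":"object","properties":{"increments":{"type":"array"},"grip_force":{"type":"number"}},"required":["increments"]}

```bash
mkdir -p pics
cat > h.py <<'E'
import numpy as np, cv2
from bench import ctrl, vision
def save(im,n): cv2.imwrite('pics/'+n,im)
def ray(I,u,v):
    E=np.array(I['extrinsics']);R=E[:3,:3];c=-R.T@E[:3,3]
    d=np.array([(u-I['cx'])/I['fx'],(v-I['cy'])/I['fy'],1.]);return c,R.T@d
def atz(I,u,v,z):
    c,d=ray(I,u,v);return c+d*(z-c[2])/d[2]
def proj(I,P):
    E=np.array(I['extrinsics']);q=E[:3,:3]@np.array(P)+E[:3,3]
    return np.array([I['fx']*q[0]/q[2]+I['cx'],I['fy']*q[1]/q[2]+I['cy']])
E
python3 - <<'E'
from h import *
for n in('scene','top'):
    I=vision.get_image(n);save(I['color'],n+'0.png');print(n,I['fx'],np.round(I['extrinsics'],3).tolist())
    for t in('feeder','plunger','open_jar','lidded_jar','lid_2','tin','fragrance_bottle','pouring_jug','wick_box','spatula'):
        print(t,[(np.round(d['bbox']).tolist(),round(d['conf'],2)) for d in vision.spot_in(n,t)[:3]])
s=ctrl.get_state();print(s['time'],s['position'],s['tool_rot'],s['ft_force'])
E
```

```text
scene 386.94295488335723 [[-0.658, 0.753, -0.008, 0.346], [0.633, 0.547, -0.548, -0.294], [-0.408, -0.365, -0.837, 1.354], [0.0, 0.0, 0.0, 1.0]]
feeder [([248.0, 227.0, 347.0, 323.0], 0.84), ([308.0, 316.0, 340.0, 360.0], 0.27)]
plunger [([316.0, 226.0, 347.0, 254.0], 0.81)]
open_jar [([310.0, 319.0, 342.0, 358.0], 0.95), ([365.0, 341.0, 407.0, 383.0], 0.61)]
lidded_jar [([230.0, 196.0, 255.0, 233.0], 0.84), ([244.0, 225.0, 346.0, 321.0], 0.51)]
lid_2 [([291.0, 247.0, 316.0, 268.0], 0.86), ([227.0, 194.0, 257.0, 232.0], 0.15)]
tin [([341.0, 270.0, 366.0, 302.0], 0.64)]
fragrance_bottle [([278.0, 204.0, 292.0, 234.0], 0.53)]
pouring_jug [([412.0, 276.0, 507.0, 349.0], 0.88)]
wick_box [([126.0, 125.0, 170.0, 170.0], 0.91), ([247.0, 224.0, 349.0, 320.0], 0.33)]
spatula [([174.0, 98.0, 214.0, 150.0], 0.6)]
top 509.6815519516792 [[0.021, -1.0, 0.015, -0.006], [-0.993, -0.023, -0.117, 0.545], [0.118, -0.013, -0.993, 1.46], [0.0, 0.0, 0.0, 1.0]]
feeder [([206.0, 151.0, 289.0, 243.0], 0.67)]
plunger [([213.0, 206.0, 248.0, 247.0], 0.71)]
open_jar [([122.0, 151.0, 153.0, 180.0], 0.88), ([169.0, 138.0, 194.0, 166.0], 0.68)]
lidded_jar [([302.0, 183.0, 327.0, 211.0], 0.78)]
lid_2 [([230.0, 185.0, 249.0, 205.0], 0.8), ([179.0, 193.0, 202.0, 218.0], 0.52)]
tin [([179.0, 192.0, 203.0, 218.0], 0.79)]
fragrance_bottle [([276.0, 217.0, 288.0, 224.0], 0.72)]
pouring_jug [([64.0, 193.0, 138.0, 240.0], 0.95)]
wick_box [([439.0, 176.0, 484.0, 221.0], 0.7), ([209.0, 154.0, 289.0, 245.0], 0.67)]
spatula [([427.0, 225.0, 468.0, 303.0], 0.74)]
1.1 [ 0.18258778 -0.62382308  0.22256262] [ 3.10979020e+00  4.45798468e-01 -7.60201847e-05] [-0.08506929  0.28228144  0.54194213]
```

Run:
```python
import cv2
a=cv2.imread('pics/top0.png')[125:265,105:345];save=cv2.imwrite('pics/topc.png',cv2.resize(a,None,fx=3.3,fy=3.3,interpolation=cv2.INTER_CUBIC))
a=cv2.imread('pics/scene0.png')[185:390,220:420];cv2.imwrite('pics/scc.png',cv2.resize(a,None,fx=2.9,fy=2.9,interpolation=cv2.INTER_CUBIC))
```

```text
(no output)
```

View pics/topc.png

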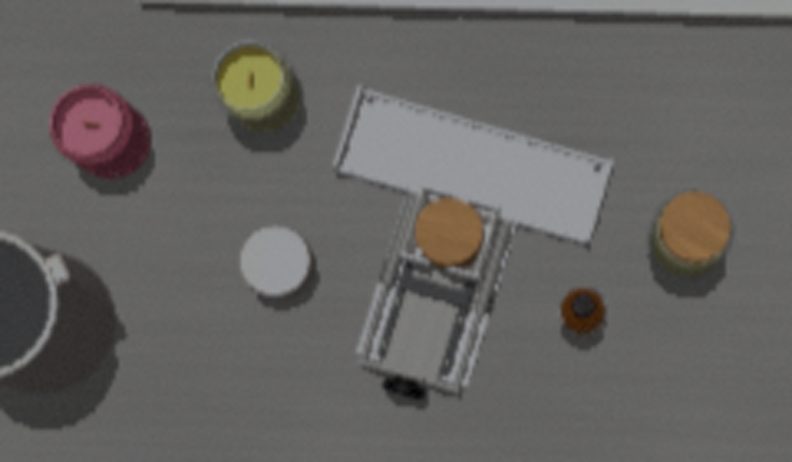

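View pics/scc.png

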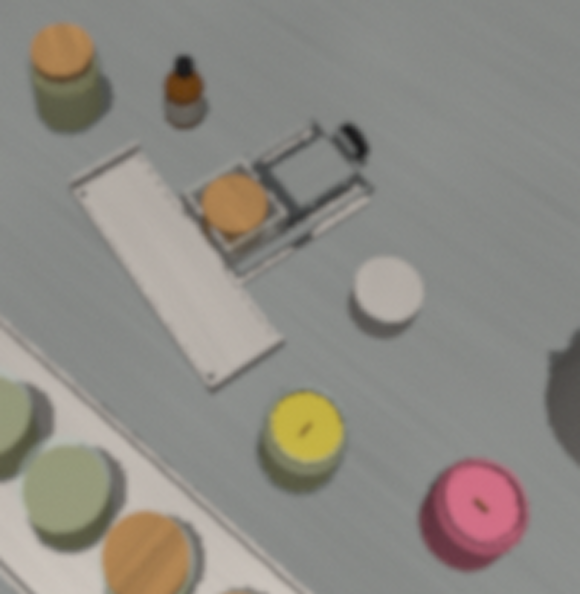

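Yellow open jar at top-crop (252,85) is on the feeder's +y side. The pink look-alike is at (92,125) and the lidded jar at (693,230), so the lid goes to the left stop. The knob is at (404,386) and the lid stack at (449,232).

Run:
```python
from h import *
from scipy.optimize import least_squares
T=vision.get_image('top');S=vision.get_image('scene')
t=lambda u,v:(105+u/3.3-.35,125+v/3.3-.35)
s=lambda u,v:(220+u/2.9-.35,185+v/2.9-.35)
o=[(T,(105.5,120,26),t(360,88)),(T,(33,120,26),t(336,170)),(T,(105.5,-120,26),t(612,160)),(T,(33,-120,26),t(587,243)),(T,(0,0,56),t(449,232)),(T,(-145,0,30),t(404,386)),
(S,(105.5,-120,26),s(70,185)),(S,(33,-120,26),s(137,147)),(S,(105.5,120,26),s(214,388)),(S,(33,120,26),s(283,342)),(S,(0,0,56),s(235,205)),(S,(-140,0,30),s(353,143))]
def W(p,q):
    c,si=np.cos(p[2]),np.sin(p[2]);q=np.array(q)/1e3
    return [p[0]+c*q[0]-si*q[1],p[1]+si*q[0]+c*q[1],q[2]]
f=lambda p:np.concatenate([proj(I,W(p,q))-uv for I,q,uv in o])
r=least_squares(f,[.6,.05,-.2],loss='soft_l1');print(r.x,np.round(f(r.x).reshape(-1,2),1).tolist())
for k in('T','S'):
    sel=o[:6] if k=='T' else o[6:]
    print(k,least_squares(lambda p:np.concatenate([proj(I,W(p,q))-uv for I,q,uv in sel]),[.6,.05,-.2],loss='soft_l1').x)
p=r.x
for n,q in dict(knob=(-148,0,30),land=(66,0,8),stopL=(66,116,8),lidend=(66,86,8)).items():print(n,np.round(W(p,q),4))
for n,b,z in(('open',t(252,85),.088),('lidded',t(693,230),.104),('bottle',t(583,304),.095),('tin',t(276,261),.046),('pink',t(92,125),.09)):print(n,np.round(atz(T,*b,z),3))
R=cv2.Rodrigues(np.array(ctrl.get_state()['tool_rot']))[0];print(R.round(3))
```

```text
[ 0.58119412  0.13051442 -0.26324485] [[-1.6, -0.4], [-1.6, -2.2], [-0.5, 0.3], [0.2, -1.6], [-0.9, -0.5], [-1.2, 1.5], [-0.1, -1.8], [-1.2, -1.4], [0.2, -0.7], [-0.2, -0.6], [-0.2, -0.4], [-0.7, 0.1]]
T [ 0.57985772  0.12755672 -0.26432271]
S [ 0.58231102  0.13254098 -0.26146431]
knob [0.4383 0.169  0.03  ]
land [0.6449 0.1133 0.008 ]
stopL [0.6751 0.2253 0.008 ]
lidend [0.6673 0.1964 0.008 ]
open [0.699 0.299 0.088]
lidded [ 0.579 -0.082  0.104]
bottle [0.515 0.01  0.095]
tin [0.552 0.279 0.046]
pink [0.66  0.434 0.09 ]
[[ 0.96   0.281  0.   ]
 [ 0.281 -0.96  -0.   ]
 [-0.     0.    -1.   ]]
```

jog_arm --increments '[{"tx":28,"ty":-22,"tz":-3,"wz":0.11,"gripper":0},{"tx":56,"ty":-44,"tz":-6,"wz":0.22,"gripper":0},{"tx":84,"ty":-66,"tz":-9,"wz":0.33,"gripper":0},{"tx":112,"ty":-88,"tz":-12,"wz":0.44,"gripper":0},{"tx":140,"ty":-110,"tz":-15,"wz":0.55,"gripper":0}]'

```text
validation failed for argument at $.in...
```

jog_arm --increments '[{"tx":28,"ty":-22,"tz":-3,"wx":0,"wy":0,"wz":0.11,"gripper":0},{"tx":56,"ty":-44,"tz":-6,"wx":0,"wy":0,"wz":0.22,"gripper":0},{"tx":84,"ty":-66,"tz":-9,"wx":0,"wy":0,"wz":0.33,"gripper":0},{"tx":112,"ty":-88,"tz":-12,"wx":0,"wy":0,"wz":0.44,"gripper":0},{"tx":140,"ty":-110,"tz":-15,"wx":0,"wy":0,"wz":0.55,"gripper":0}]'

```text
time: 1.62
position: [0.2868, -0.4775, 0.2378]
tool_rot: [3.112, -0.424, 0.0]
ft_force: [-0.2, -0.4, -0.0]
grip_width: 0.707
grip_force: 0.0
```

jog_arm --increments '[{"tx":10,"ty":-39,"tz":0,"wx":0,"wy":0,"wz":0,"gripper":0},{"tx":21,"ty":-78,"tz":0,"wx":0,"wy":0,"wz":0,"gripper":0},{"tx":31,"ty":-117,"tz":0,"wx":0,"wy":0,"wz":0,"gripper":0},{"tx":42,"ty":-156,"tz":0,"wx":0,"wy":0,"wz":0,"gripper":0},{"tx":52,"ty":-195,"tz":0,"wx":0,"wy":0,"wz":0,"gripper":0}]'

```text
time: 2.03
position: [0.3881, -0.3026, 0.2379]
tool_rot: [3.113, -0.415, 0.001]
ft_force: [1.6, -0.3, 0.7]
grip_width: 0.322
grip_force: 0.0
```

jog_arm --increments '[{"tx":10,"ty":-39,"tz":0,"wx":0,"wy":0,"wz":0,"gripper":0},{"tx":21,"ty":-78,"tz":0,"wx":0,"wy":0,"wz":0,"gripper":0},{"tx":31,"ty":-117,"tz":0,"wx":0,"wy":0,"wz":0,"gripper":0},{"tx":17,"ty":-152,"tz":0,"wx":0,"wy":0,"wz":0,"gripper":0},{"tx":3,"ty":-187,"tz":0,"wx":0,"wy":0,"wz":0,"gripper":0}]'

```text
time: 2.45
position: [0.4399, -0.1224, 0.2375]
tool_rot: [-3.114, 0.413, -0.0]
ft_force: [0.1, 0.4, -1.9]
grip_width: 0.018
grip_force: 0.0
```

jog_arm --increments '[{"tx":-14,"ty":-35,"tz":0,"wx":0,"wy":0,"wz":0,"gripper":0},{"tx":-28,"ty":-70,"tz":0,"wx":0,"wy":0,"wz":0,"gripper":0},{"tx":-42,"ty":-105,"tz":0,"wx":0,"wy":0,"wz":0,"gripper":0},{"tx":-56,"ty":-140,"tz":0,"wx":0,"wy":0,"wz":0,"gripper":0},{"tx":-70,"ty":-175,"tz":0,"wx":0,"wy":0,"wz":0,"gripper":0}]'

```text
time: 2.87
position: [0.417, 0.0643, 0.2378]
tool_rot: [3.113, -0.415, 0.002]
ft_force: [1.2, -0.0, 0.1]
grip_width: 0.005
grip_force: 0.0
```

jog_arm --increments '[{"tx":-11,"ty":-27,"tz":20,"wx":0,"wy":0,"wz":0,"gripper":0},{"tx":-22,"ty":-54,"tz":40,"wx":0,"wy":0,"wz":0,"gripper":0},{"tx":-33,"ty":-80,"tz":60,"wx":0,"wy":0,"wz":0,"gripper":0},{"tx":-43,"ty":-106,"tz":80,"wx":0,"wy":0,"wz":0,"gripper":0},{"tx":-43,"ty":-106,"tz":88,"wx":0,"wy":0,"wz":0,"gripper":0}]'

```text
time: 3.28
position: [0.4012, 0.1815, 0.148]
tool_rot: [-3.114, 0.403, 0.003]
ft_force: [-0.5, 0.3, -0.5]
grip_width: 0.004
grip_force: 0.0
```

Run:
```python
from h import *
I=vision.get_image('wrist');im=I['color'].copy();E=np.array(I['extrinsics']);print(I['fx'],I['cx'],I['cy'],ctrl.get_state()['position'])
def fp(P):
    q=E[:3,:3]@np.array(P)+E[:3,3];th=np.arctan2(np.hypot(q[0],q[1]),q[2]);a=np.arctan2(q[1],q[0]);return I['cx']+I['fx']*th*np.cos(a),I['cy']+I['fx']*th*np.sin(a)
p=[.5812,.1305,-.2632];c,s=np.cos(p[2]),np.sin(p[2])
for q in((-148,0,30),(-148,0,49),(0,0,56),(-148,0,11),(105.5,120,26),(33,120,26),(33,-120,26),(105.5,-120,26)):
    q=np.array(q)/1e3;u=fp([p[0]+c*q[0]-s*q[1],p[1]+s*q[0]+c*q[1],q[2]]);print(q,np.round(u))
    cv2.circle(im,(int(u[0]),int(u[1])),2,(0,0,255),-1)
save(im,'w1.png')
print(vision.spot_in('wrist','plunger')[:2])
```

```text
325.19226210127806 285.61549122626707 208.11889276083926 [0.40131975 0.17835115 0.14714367]
[-0.148  0.     0.03 ] [290. 160.]
[-0.148  0.     0.049] [291. 163.]
[0.    0.    0.056] [292. -17.]
[-0.148  0.     0.011] [290. 157.]
[0.1055 0.12   0.026 ] [170. -84.]
[0.033 0.12  0.026] [163. -25.]
[ 0.033 -0.12   0.026] [419. -22.]
[ 0.1055 -0.12    0.026 ] [412. -81.]
[{'bbox': [238.4, 31.8, 346.0, 163.4], 'conf': 0.72}]
```

View pics/w1.png

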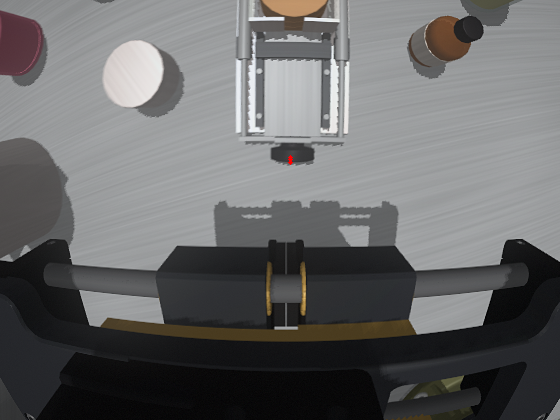

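Projected knob face (290,160) agrees with the picture (face edge about (292,162)). Next: lower in front of the knob and press.

jog_arm --increments '[{"tx":0,"ty":0,"tz":35,"wx":0,"wy":0,"wz":0,"gripper":0},{"tx":0,"ty":0,"tz":70,"wx":0,"wy":0,"wz":0,"gripper":0},{"tx":0,"ty":0,"tz":105,"wx":0,"wy":0,"wz":0,"gripper":0},{"tx":0,"ty":0,"tz":129,"wx":0,"wy":0,"wz":0,"gripper":0},{"tx":0,"ty":0,"tz":129,"wx":0,"wy":0,"wz":0,"gripper":0}]'

```text
time: 3.8
position: [0.401, 0.1733, 0.017]
tool_rot: [3.111, -0.418, -0.012]
ft_force: [-1.0, -0.3, 0.3]
grip_width: 0.007
grip_force: 0.0
```

jog_arm --increments '[{"tx":6,"ty":0,"tz":0,"wx":0,"wy":0,"wz":0,"gripper":0},{"tx":14,"ty":0,"tz":0,"wx":0,"wy":0,"wz":0,"gripper":0},{"tx":22,"ty":0,"tz":0,"wx":0,"wy":0,"wz":0,"gripper":0},{"tx":30,"ty":0,"tz":0,"wx":0,"wy":0,"wz":0,"gripper":0},{"tx":38,"ty":0,"tz":0,"wx":0,"wy":0,"wz":0,"gripper":0}]'

```text
time: 4.22
position: [0.441, 0.1664, 0.0219]
tool_rot: [3.114, -0.416, -0.001]
ft_force: [-6.4, 1.7, 5.2]
grip_width: 0.002
grip_force: 3.4
```

jog_arm --increments '[{"tx":11,"ty":0,"tz":0,"wx":0,"wy":0,"wz":0,"gripper":0},{"tx":22,"ty":0,"tz":0,"wx":0,"wy":0,"wz":0,"gripper":0},{"tx":33,"ty":0,"tz":0,"wx":0,"wy":0,"wz":0,"gripper":0},{"tx":44,"ty":0,"tz":0,"wx":0,"wy":0,"wz":0,"gripper":0},{"tx":52,"ty":0,"tz":0,"wx":0,"wy":0,"wz":0,"gripper":0}]'

```text
time: 4.63
position: [0.4902, 0.1531, 0.0216]
tool_rot: [3.114, -0.416, -0.005]
ft_force: [-10.5, 2.7, 6.5]
grip_width: 0.005
grip_force: 5.0
```

jog_arm --increments '[{"tx":1,"ty":0,"tz":0,"wx":0,"wy":0,"wz":0,"gripper":0},{"tx":2,"ty":0,"tz":0,"wx":0,"wy":0,"wz":0,"gripper":0},{"tx":3,"ty":0,"tz":0,"wx":0,"wy":0,"wz":0,"gripper":0},{"tx":4,"ty":0,"tz":0,"wx":0,"wy":0,"wz":0,"gripper":0},{"tx":5,"ty":0,"tz":0,"wx":0,"wy":0,"wz":0,"gripper":0}]'

```text
time: 5.05
position: [0.4924, 0.1524, 0.0214]
tool_rot: [3.113, -0.415, -0.011]
ft_force: [-15.8, 3.1, 12.6]
grip_width: 0.004
grip_force: 7.6
```

jog_arm --increments '[{"tx":2,"ty":0,"tz":0,"wx":0,"wy":0,"wz":0,"gripper":0},{"tx":4,"ty":0,"tz":0,"wx":0,"wy":0,"wz":0,"gripper":0},{"tx":6,"ty":0,"tz":0,"wx":0,"wy":0,"wz":0,"gripper":0},{"tx":6,"ty":0,"tz":0,"wx":0,"wy":0,"wz":0,"gripper":0},{"tx":6,"ty":0,"tz":0,"wx":0,"wy":0,"wz":0,"gripper":0}]'

```text
time: 5.47
position: [0.4925, 0.1525, 0.0208]
tool_rot: [3.111, -0.411, -0.026]
ft_force: [-26.6, 4.6, 20.3]
grip_width: 0.005
grip_force: 13.2
```

Run:
```python
from h import *
I=vision.get_image('top');save(cv2.resize(I['color'][140:260,180:300],None,fx=4.5,fy=4.5,interpolation=cv2.INTER_CUBIC),'t2.png')
print(vision.spot_in('top','lid_0'));s=ctrl.get_state();print(s['position'],s['ft_force'])
```

```text
[{'bbox': [232.3, 182.8, 248.9, 206.7], 'conf': 0.83}, {'bbox': [241.1, 164.1, 257.8, 184.3], 'conf': 0.75}]
[0.4924506  0.15245567 0.02080531] [-26.72601987   4.22519936  19.93810101]
```

View pics/t2.png

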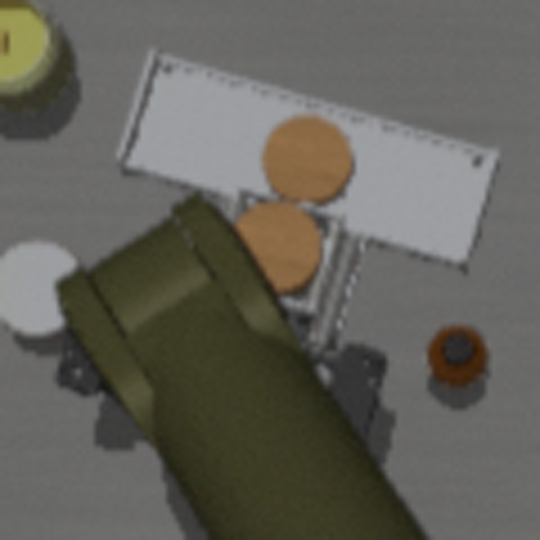

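The lid is on the tray at crop (308,160), and the force rose with no more travel, so the plunger is at its hard stop. Next: back off and let it return.

jog_arm --increments '[{"tx":-12,"ty":0,"tz":0,"wx":0,"wy":0,"wz":0,"gripper":0},{"tx":-26,"ty":0,"tz":0,"wx":0,"wy":0,"wz":0,"gripper":0},{"tx":-42,"ty":0,"tz":0,"wx":0,"wy":0,"wz":0,"gripper":0},{"tx":-58,"ty":0,"tz":0,"wx":0,"wy":0,"wz":0,"gripper":0},{"tx":-74,"ty":0,"tz":0,"wx":0,"wy":0,"wz":0,"gripper":0}]'

```text
time: 5.98
position: [0.4303, 0.1692, 0.0214]
tool_rot: [-3.114, 0.416, -0.002]
ft_force: [-1.1, 0.2, -0.3]
grip_width: 0.012
grip_force: 0.6
```

jog_arm --increments '[{"tx":-16,"ty":0,"tz":0,"wx":0,"wy":0,"wz":0,"gripper":0},{"tx":-30,"ty":0,"tz":0,"wx":0,"wy":0,"wz":0,"gripper":0},{"tx":-30,"ty":0,"tz":-40,"wx":0,"wy":0,"wz":0,"gripper":0},{"tx":-30,"ty":0,"tz":-80,"wx":0,"wy":0,"wz":0,"gripper":0},{"tx":-30,"ty":0,"tz":-120,"wx":0,"wy":0,"wz":0,"gripper":0}]'

```text
time: 6.4
position: [0.4015, 0.1771, 0.1432]
tool_rot: [-3.114, 0.414, -0.003]
ft_force: [1.5, -1.1, 0.1]
grip_width: 0.002
grip_force: 0.0
```

jog_arm --increments '[{"tx":36,"ty":8,"tz":-7,"wx":0,"wy":0,"wz":0,"gripper":0},{"tx":72,"ty":16,"tz":-14,"wx":0,"wy":0,"wz":0,"gripper":0},{"tx":108,"ty":24,"tz":-21,"wx":0,"wy":0,"wz":0,"gripper":0},{"tx":144,"ty":32,"tz":-28,"wx":0,"wy":0,"wz":0,"gripper":0},{"tx":180,"ty":40,"tz":-35,"wx":0,"wy":0,"wz":0,"gripper":0}]'

```text
time: 6.82
position: [0.5674, 0.0886, 0.1778]
tool_rot: [3.112, -0.419, 0.006]
ft_force: [0.6, 0.5, 0.8]
grip_width: 0.005
grip_force: 0.0
```

jog_arm --increments '[{"tx":36,"ty":8,"tz":0,"wx":0,"wy":0,"wz":0,"gripper":0},{"tx":72,"ty":16,"tz":0,"wx":0,"wy":0,"wz":0,"gripper":0},{"tx":72,"ty":16,"tz":20,"wx":0,"wy":0,"wz":0,"gripper":0},{"tx":72,"ty":16,"tz":40,"wx":0,"wy":0,"wz":0,"gripper":0},{"tx":72,"ty":16,"tz":40,"wx":0,"wy":0,"wz":0,"gripper":0}]'

```text
time: 7.23
position: [0.6287, 0.0546, 0.1326]
tool_rot: [3.113, -0.419, -0.007]
ft_force: [-1.6, 0.0, -0.6]
grip_width: 0.003
grip_force: 0.0
```

Run:
```python
from h import *
def fd(P):
    d=np.array(P[:2])-[.5812,.1305];c,s=np.cos(-.2632),np.sin(-.2632);return np.round([c*d[0]+s*d[1],-s*d[0]+c*d[1],P[2]],4)
for k in range(3):
    T=vision.get_image('top');print(fd(ctrl.get_state()['position']))
for d in vision.spot_in('top','lid_0'):
    b=d['bbox'];print(b,d['conf'],fd(atz(T,(b[0]+b[2])/2,(b[1]+b[3])/2,.024)))
S=vision.get_image('scene');save(S['color'],'s3.png')
for d in vision.spot_in('scene','lid_0'):
    b=d['bbox'];print(b,d['conf'],fd(atz(S,(b[0]+b[2])/2,(b[1]+b[3])/2,.02)))
w=vision.get_image('wrist')['color'];a=cv2.resize(T['color'][140:260,180:300],(400,400));b=cv2.resize(w,(400,300));c=np.zeros((400,800,3),np.uint8);c[:,:400]=a;c[:300,400:]=b;save(c,'c3.png')
```

```text
[ 0.0659 -0.06    0.1346]
[ 0.0664 -0.0591  0.1362]
[ 0.0667 -0.0585  0.1372]
[231.7, 185.9, 248.6, 205.9] 0.67 [0.     0.0012 0.024 ]
[272.3, 262.9, 291.2, 286.5] 0.95 [0.0637 0.0059 0.02  ]
[289.9, 248.2, 315.3, 270.2] 0.64 [-0.009 -0.     0.02 ]
```

View pics/c3.png

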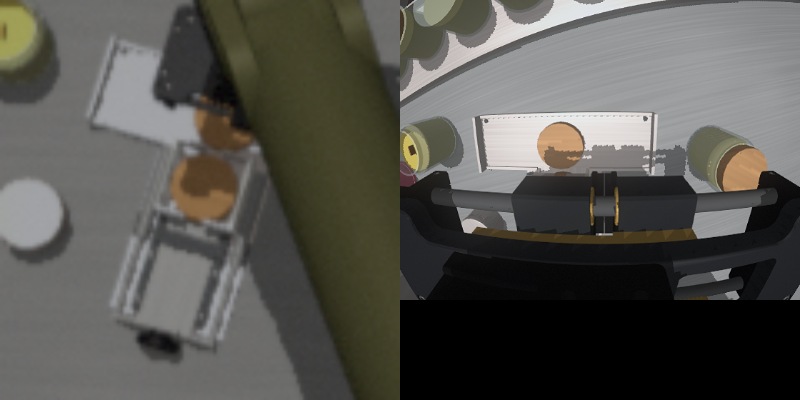

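Knob is back out (crop (160,342)), the lid lies mid-lane (wrist crop (560,145)) and the magazine still holds its stack. Next: lower on the lidded jar's side of the lid.

jog_arm --increments '[{"tx":0,"ty":-6,"tz":28,"wx":0,"wy":0,"wz":0,"gripper":0},{"tx":0,"ty":-6,"tz":56,"wx":0,"wy":0,"wz":0,"gripper":0},{"tx":0,"ty":-6,"tz":80,"wx":0,"wy":0,"wz":0,"gripper":0},{"tx":0,"ty":-6,"tz":100,"wx":0,"wy":0,"wz":0,"gripper":0},{"tx":0,"ty":-6,"tz":108,"wx":0,"wy":0,"wz":0,"gripper":0}]'

```text
time: 8.0
position: [0.6294, 0.0621, 0.0252]
tool_rot: [3.113, -0.415, -0.005]
ft_force: [-1.0, -0.0, 0.9]
grip_width: 0.006
grip_force: 0.0
```

Run:
```python
from h import *
def fd(P):
    d=np.array(P[:2])-[.5812,.1305];c,s=np.cos(-.2632),np.sin(-.2632);return np.round([c*d[0]+s*d[1],-s*d[0]+c*d[1],P[2]],4)
S=vision.get_image('scene');s=ctrl.get_state();print(fd(s['position']),s['ft_force'])
w=vision.get_image('wrist')['color'];a=cv2.resize(S['color'][180:350,210:380],(400,400));c=np.zeros((400,800,3),np.uint8);c[:,:400]=a;c[:300,400:]=cv2.resize(w,(400,300));save(c,'c4.png')
```

```text
[ 0.0642 -0.0536  0.0249] [-0.2268277  -0.61770037 -0.72854307]
```

View pics/c4.png

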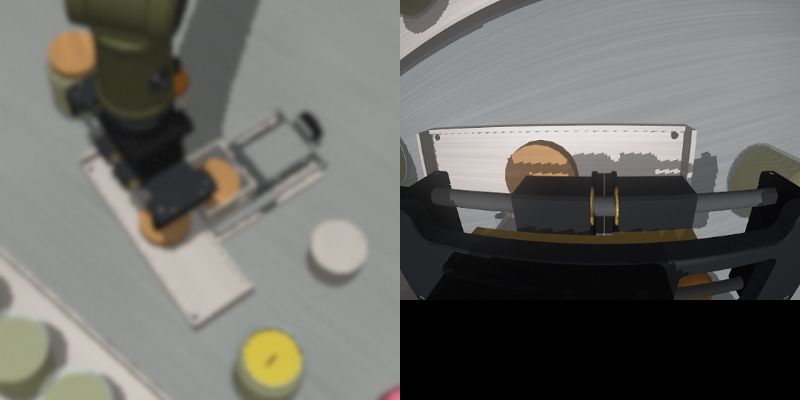

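Clear of both jars; the lid is on the fingers' left. Next: lower the rest and push.

jog_arm --increments '[{"tx":2,"ty":0,"tz":5,"wx":0,"wy":0,"wz":0,"gripper":0},{"tx":2,"ty":0,"tz":10,"wx":0,"wy":0,"wz":0,"gripper":0},{"tx":2,"ty":-4,"tz":10,"wx":0,"wy":0,"wz":0,"gripper":0},{"tx":2,"ty":-9,"tz":10,"wx":0,"wy":0,"wz":0,"gripper":0},{"tx":2,"ty":-14,"tz":10,"wx":0,"wy":0,"wz":0,"gripper":0}]'

```text
time: 8.52
position: [0.6372, 0.0762, 0.0183]
tool_rot: [-3.114, 0.415, -0.002]
ft_force: [-1.3, -0.2, 0.0]
grip_width: 0.01
grip_force: 0.1
```

jog_arm --increments '[{"tx":0,"ty":-6,"tz":0,"wx":0,"wy":0,"wz":0,"gripper":0},{"tx":0,"ty":-12,"tz":0,"wx":0,"wy":0,"wz":0,"gripper":0},{"tx":0,"ty":-18,"tz":0,"wx":0,"wy":0,"wz":0,"gripper":0},{"tx":0,"ty":-24,"tz":0,"wx":0,"wy":0,"wz":0,"gripper":0},{"tx":0,"ty":-30,"tz":0,"wx":0,"wy":0,"wz":0,"gripper":0}]'

```text
time: 8.93
position: [0.6447, 0.1053, 0.0176]
tool_rot: [3.114, -0.415, 0.0]
ft_force: [0.4, -0.3, 1.3]
grip_width: 0.009
grip_force: 0.2
```

jog_arm --increments '[{"tx":0,"ty":-6,"tz":0,"wx":0,"wy":0,"wz":0,"gripper":0},{"tx":0,"ty":-12,"tz":0,"wx":0,"wy":0,"wz":0,"gripper":0},{"tx":0,"ty":-18,"tz":0,"wx":0,"wy":0,"wz":0,"gripper":0},{"tx":0,"ty":-24,"tz":0,"wx":0,"wy":0,"wz":0,"gripper":0},{"tx":0,"ty":-30,"tz":0,"wx":0,"wy":0,"wz":0,"gripper":0}]'

```text
time: 9.35
position: [0.6525, 0.134, 0.0175]
tool_rot: [3.114, -0.415, -0.0]
ft_force: [-0.2, -1.1, 0.7]
grip_width: 0.009
grip_force: 0.2
```

Run:
```python
from h import *
def fd(P):
    d=np.array(P[:2])-[.5812,.1305];c,s=np.cos(-.2632),np.sin(-.2632);return np.round([c*d[0]+s*d[1],-s*d[0]+c*d[1],P[2]],4)
S=vision.get_image('scene');s=ctrl.get_state();print(fd(s['position']),s['ft_force'])
w=vision.get_image('wrist')['color'];a=cv2.resize(S['color'][180:350,210:380],(400,400));c=np.zeros((400,800,3),np.uint8);c[:,:400]=a;c[:300,400:]=cv2.resize(w,(400,300));save(c,'c5.png')
```

```text
[0.0675 0.0238 0.0176] [-0.65325207  0.94953385  0.79709259]
```

View pics/c5.png

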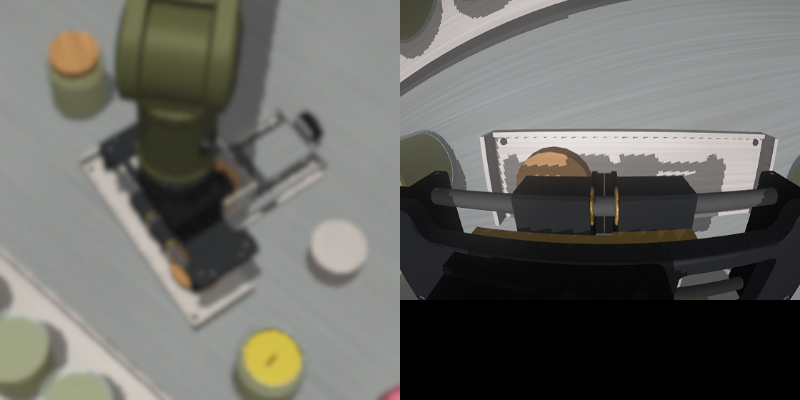

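The lid travels with the fingers, with about 20 mm left to the stop. Next: push slowly while watching the force.

jog_arm --increments '[{"tx":0,"ty":-4,"tz":0,"wx":0,"wy":0,"wz":0,"gripper":0},{"tx":0,"ty":-8,"tz":0,"wx":0,"wy":0,"wz":0,"gripper":0},{"tx":0,"ty":-11,"tz":0,"wx":0,"wy":0,"wz":0,"gripper":0},{"tx":0,"ty":-13,"tz":0,"wx":0,"wy":0,"wz":0,"gripper":0},{"tx":0,"ty":-15,"tz":0,"wx":0,"wy":0,"wz":0,"gripper":0}]'

```text
time: 9.87
position: [0.6563, 0.1481, 0.0175]
tool_rot: [3.114, -0.415, -0.0]
ft_force: [-0.7, -0.7, -0.4]
grip_width: 0.008
grip_force: 0.1
```

jog_arm --increments '[{"tx":0,"ty":-1,"tz":0,"wx":0,"wy":0,"wz":0,"gripper":0},{"tx":0,"ty":-2,"tz":0,"wx":0,"wy":0,"wz":0,"gripper":0},{"tx":0,"ty":-3,"tz":0,"wx":0,"wy":0,"wz":0,"gripper":0},{"tx":0,"ty":-4,"tz":0,"wx":0,"wy":0,"wz":0,"gripper":0},{"tx":0,"ty":-4,"tz":0,"wx":0,"wy":0,"wz":0,"gripper":0}]'

```text
time: 10.28
position: [0.6574, 0.152, 0.0175]
tool_rot: [-3.114, 0.415, -0.0]
ft_force: [0.5, 0.5, -0.7]
grip_width: 0.003
grip_force: 0.0
```

jog_arm --increments '[{"tx":0,"ty":-1,"tz":0,"wx":0,"wy":0,"wz":0,"gripper":0},{"tx":0,"ty":-2,"tz":0,"wx":0,"wy":0,"wz":0,"gripper":0},{"tx":0,"ty":-3,"tz":0,"wx":0,"wy":0,"wz":0,"gripper":0},{"tx":0,"ty":-3,"tz":0,"wx":0,"wy":0,"wz":0,"gripper":0},{"tx":0,"ty":-3,"tz":0,"wx":0,"wy":0,"wz":0,"gripper":0}]'

```text
time: 10.7
position: [0.6581, 0.1549, 0.0175]
tool_rot: [-3.114, 0.415, 0.0]
ft_force: [-0.1, -0.0, -0.1]
grip_width: 0.005
grip_force: 0.0
```

Run:
```python
from h import *
def fd(P):
    d=np.array(P[:2])-[.5812,.1305];c,s=np.cos(-.2632),np.sin(-.2632);return np.round([c*d[0]+s*d[1],-s*d[0]+c*d[1],P[2]],4)
w=vision.get_image('wrist');s=ctrl.get_state();print(fd(s['position']),s['ft_force'])
save(cv2.resize(w['color'][150:330,60:360],None,fx=2.6,fy=2.6,interpolation=cv2.INTER_CUBIC),'w6.png')
```

```text
[0.0679 0.0434 0.0175] [-0.19110678  0.1320681   0.757339  ]
```

View pics/w6.png

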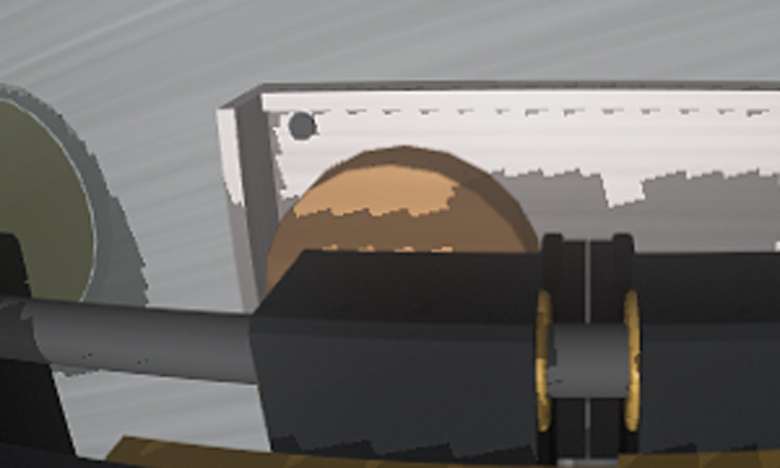

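The lid's left edge (268,285) is almost at the stop's inner face. Next: push on until the force rises.

jog_arm --increments '[{"tx":0,"ty":-1,"tz":0,"wx":0,"wy":0,"wz":0,"gripper":0},{"tx":0,"ty":-2,"tz":0,"wx":0,"wy":0,"wz":0,"gripper":0},{"tx":0,"ty":-3,"tz":0,"wx":0,"wy":0,"wz":0,"gripper":0},{"tx":0,"ty":-3,"tz":0,"wx":0,"wy":0,"wz":0,"gripper":0},{"tx":0,"ty":-3,"tz":0,"wx":0,"wy":0,"wz":0,"gripper":0}]'

```text
time: 11.17
position: [0.6586, 0.156, 0.0174]
tool_rot: [3.111, -0.416, -0.001]
ft_force: [-3.1, -5.3, 3.3]
grip_width: 0.004
grip_force: 2.6
```

Contact with the stop at about 6 N. Next: back off and rise.

jog_arm --increments '[{"tx":0,"ty":4,"tz":0,"wx":0,"wy":0,"wz":0,"gripper":0},{"tx":0,"ty":12,"tz":0,"wx":0,"wy":0,"wz":0,"gripper":0},{"tx":0,"ty":20,"tz":0,"wx":0,"wy":0,"wz":0,"gripper":0},{"tx":0,"ty":22,"tz":-25,"wx":0,"wy":0,"wz":0,"gripper":0},{"tx":0,"ty":22,"tz":-60,"wx":0,"wy":0,"wz":0,"gripper":0}]'

```text
time: 11.58
position: [0.6504, 0.1336, 0.0741]
tool_rot: [3.111, -0.417, -0.011]
ft_force: [0.8, -1.2, 0.0]
grip_width: 0.007
grip_force: 0.0
```

jog_arm --increments '[{"tx":0,"ty":10,"tz":-35,"wx":0,"wy":0,"wz":0,"gripper":0},{"tx":0,"ty":20,"tz":-70,"wx":0,"wy":0,"wz":0,"gripper":0},{"tx":0,"ty":30,"tz":-105,"wx":0,"wy":0,"wz":0,"gripper":0},{"tx":0,"ty":60,"tz":-120,"wx":0,"wy":0,"wz":0,"gripper":0},{"tx":0,"ty":90,"tz":-120,"wx":0,"wy":0,"wz":0,"gripper":0}]'

```text
time: 12.0
position: [0.6317, 0.0513, 0.2029]
tool_rot: [-3.112, 0.41, -0.014]
ft_force: [-0.1, 0.1, -0.2]
grip_width: 0.006
grip_force: 0.0
```

Run:
```python
from h import *
T=vision.get_image('top');S=vision.get_image('scene')
c=np.zeros((400,800,3),np.uint8);c[:,:400]=cv2.resize(T['color'][140:260,150:270],(400,400),interpolation=2);c[:,400:]=cv2.resize(S['color'][200:370,220:390],(400,400),interpolation=2);save(c,'c7.png')
```

```text
(no output)
```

View pics/c7.png

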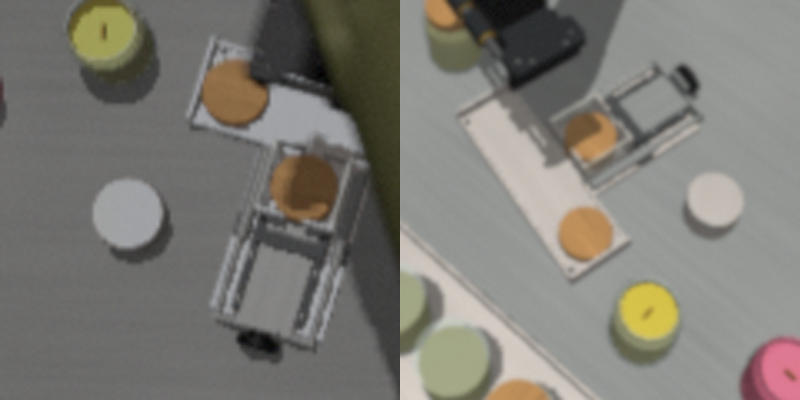

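The lid lies against the left stop, at (235,92) in the top crop and (586,232) in the scene crop. The knob is out and the jars stand in place.

```bash
python3 -c "
from bench import ctrl
print(ctrl.close_job())"
```

```text
the job is handed in; nothing more can be done
None
```

The job is handed in, with no verdict returned: I pressed the knob fully in once and it sprang back, and the dispensed lid now lies against the end stop on the open yellow jar's side. In the last pictures the jars were still upright and the other lids still in the magazine.

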